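# Plug a test gauge into the bench air manifold

## Task

Check the air pressure at the bench: take the plug-in pressure gauge out of the wooden stand and push it straight into the open outlet of the air manifold until it locks, feeling your way and never forcing it. Tug it lightly back up so that the blue collar rises to its stop and proves the lock, then open the air with the yellow valve lever, all the way, and leave everything else as it is.

Things in the scene. Friction and masses are not known exactly. Their poses are not given: they have to be found in the camera images.
- gauge_case (a point): Centre of the loose pressure gauge's case: a black upright cylinder 44 mm across and 28 mm high, white dial on top, brass hex 26 mm across and 12 mm high below it, then a steel stem. 130 to 210 g. Grip the case. Its z axis points up, out of the dial; at the start it stands upright in the stand, 26 mm above the stand's top.
- gauge_tip (a point): Lower end of the gauge's steel stem, 60 mm below the case's centre on its axis. The stem is 14 mm across and 34 mm long under the hex; its first 5 mm taper from 8 to 14 mm, and a locking groove 8 mm wide starts 9 mm up. The stem hangs inside the stand, so lift it 40 mm to clear it.
- mouth (a point): Top centre of the blue collar of the open outlet (the one without a red plug), for a fitting at middle height: black push-in fitting 26 mm across, upright on the manifold, collar 20 mm across, bore 15.5 mm. The fittings are screwed in more or less deep: the real collar, teeth and seat lie up to 4.5 mm higher or lower than given here. x and y hold. z points up.
- seat (a point): Bottom of the bore, 28 mm below mouth, likewise 4.5 mm up or down: the stem's tip stands on it when fully home (6 mm of stem then show under the hex). From 12 to 8 mm above the seat four sprung teeth resist, with up to 6 to 14 N, then drag at 2 to 4 N and snap into the groove 2 mm before the seat, which is a hard stop.
- collar (a joint): Rise of the blue collar in m: 0 at rest, 0.0025 at its upper stop. It carries the teeth. A locked stem has 2 mm of play upward; pulled further it draws the collar up against 6 N of friction till the stop, and the collar stays up. At the stop the pull builds up at once.
- valve (a joint): Angle of the yellow valve lever in rad: 0 shut (lever along the manifold's -x axis, square to the pipe), 1.571 fully open at its stop (lever along the manifold's +y axis, over the pipe). It grows clockwise seen from above. It takes 0.18 N m, some 2.5 N at the grip, and stays where it is left.
- valve_pivot (a point): Point on the vertical axis of the valve lever, at the height of the lever's middle, 78 mm above the table; fixed on the manifold, at its (0, 185, 78) mm.
- lever_grip (a point): Middle of the lever's yellow grip, 71 mm from the pivot; the grip is 52 mm long, 16 mm wide and 14 mm high, and clear on both sides and below (under it 35 mm to the pipe when open). Its x axis points from the grip to the pivot.
- manifold: Fixed aluminium air manifold, bar 200 mm long along its y axis, 46 mm wide, top 46 mm above the table. Origin under the bar's middle on the table. Its three upright outlets stand at y = -65, 0 and 65 mm; two of them hold red blanking plugs (98 to 108 mm above the table) and stay as they are; beyond y = 100 mm come the union, ball valve and copper pipe.
- stand: Fixed wooden stand, 60 mm (its x) by 125 mm (its y) by 38 mm high, origin at the centre of its underside; two holes 17.5 mm across at y = -29 and 29 mm, one with the gauge, the other with the brass blow nozzle. There is room for fingers on the two sides along its x axis.
- nozzle_mid (a point): Middle of the brass blow nozzle in the stand's other hole, 98 mm long, its top 102 mm above the table; leave it there.
- bench_block: Steel bench block, 80 x 80 x 19 mm, origin at the centre of its underside. Bystander.
- hammer: Hammer 240 mm long with a wooden handle, lying on the table. Bystander.
- dish: White ceramic dish, 84 mm across, 32 mm high. Bystander.
- flux_can: Blue can, 66 mm across, 85 mm high. Bystander.
- pliers: Pliers with red handles, lying on the table. Bystander.
- spanner: Steel spanner 180 mm long, lying on the table. Bystander.
- outlet: Threaded base of the open outlet, upright on the manifold's axis of that outlet, origin 51 mm above the table. The fitting in it must not bear more than 40 N from the gauge, in pushing or in tugging; 25 N is plenty.

How it is judged:
On the way, in this order (a step that is already met when the one before it is completed fails the run):
1. the gauge's stem is pushed into the outlet past its teeth (z of gauge_tip in the frame of seat below 0.007 m and horizontal distance between gauge_tip and seat below 0.003 m), for 0.1 s.
2. locked there, it is tugged up so that the collar rises to its stop (value of joint collar above 0.0018 m and z of gauge_tip in the frame of seat below 0.0105 m), for 0.1 s.
3. the valve lever is turned fully open (value of joint valve above 1.45 rad), for 0.1 s.
At the end, for the whole second after the job is handed in: The gauge stands upright and locked in the outlet (stem tip within 10.5 mm above the middle height of the seat and 3 mm of its axis), the collar is raised at least 1.5 mm, the valve lever is fully open (over 1.45 rad), the gauge is at rest (z of gauge_tip in the frame of seat between -0.006 and 0.0105 m and horizontal distance between gauge_tip and seat below 0.003 m and angle between gauge_tip's own z axis and vertical below 0.1 rad and value of joint collar above 0.0015 m and value of joint valve above 1.45 rad and linear speed of gauge below 0.02 m/s); the robot touches nothing.
It fails at once if the fitting bears more than 40 N from the gauge (contact force between gauge and outlet above 40 N).
It fails at once if a bystander is moved more than 20 mm (distance of any of nozzle_mid, bench_block, hammer, dish, flux_can, pliers, spanner from where it was at the start of the episode above 0.02 m).
It also fails if it takes over 61 s, if anything falls off the work surface, if the arm or the gripper's body presses on something with over 40 N, if the wrist force passes 120 N, or if a joint passes its speed limit or range.

## Robot

A 7-joint arm with a two-finger parallel gripper is mounted at the origin on the work surface. World frame = base frame: x ahead of the robot, y to its left, z up, the work surface at z = 0. Lengths are in m, angles in rad, forces in N, time in s.
With the tool pointing down it reaches from about 0.4 to 0.85 m from the base axis. Payload 4.4 kg.
Tool frame: the origin (TCP) lies between the finger pads; the fingertips stand 25 mm ahead of it and the grasp point (between the pads) lies 6 mm ahead of it (arm.tips_ahead is the distance from the TCP to the fingertips, in m); z points along the fingers, y is the line along which they close (so a half turn about z gives the same grasp; the last joint's range is limited). The gripper opens to 94 mm and grips with 3 to 60 N. Pads are 16 mm wide; open, the fingers measure 119 mm over their backs; the gripper's body (75 mm by 177 mm) begins 78 mm behind the grasp point.
Start: joints at [1.105, 0.628, 0.038, 1.517, -0.027, 0.996, -0.02], TCP at [0.253, -0.599, 0.23] pointing down, gripper open.
Joint ranges: [-3.06, 3.06], [-0.37, 2.12], [-1.25, 1.32], [0.18, 2.47], [-1.1, 4.24], [0.23, 1.98], [-2.94, 2.94]. Speed limits (rad/s): [2.57, 2.57, 3.14, 3.14, 3.14, 3.14, 3.14].

## Interface

Orientations are given as [roll, pitch, yaw] about the fixed x, y, z axes, in that order (R = Rz(yaw) Ry(pitch) Rx(roll)).
In Python, from station import monitor, imaging, ticket, arm gives the robot as it stands.
- The arm moves only by the shell command python3 -m pendant 'ROWS' [FORCE]. ROWS is a JSON object of lists of equal length, an entry for each row: "delta_pos": the shift along the tool's x, y, z in mm, a list of three; "rotation": the turn, a rotation vector about the tool's x, y, z in degrees, a list of three; "claw": the finger opening in mm, from 0 to 94. In form: {"delta_pos": [[dx, dy, dz], ...], "rotation": [[wx, wy, wz], ...], "claw": [claw, ...]}. A call has 1 to 8 rows; each row shifts and turns the commanded pose from where the row before left it, along the tool's axes as they then stand; what a row does not reach is not made up. A row lasts 1/12 s, in which the tool goes at most 41.7 mm and 7.16 degrees, less where a joint would pass 70% of its speed; a pose out of reach is approached as far as the arm can. A call with a gripper value outside its range is refused whole. The fingers move at their own pace and stop on an object; FORCE is the grip in N (left out, the last holds). Time passes only in rows, so rows that do not move let the fingers close. It gives the time, the measured TCP pose, the force, the opening and the grip force at its end, in the units of the state.
- monitor.read_state(): the state, without advancing time (a new reading comes with each control period).
- imaging.camera(name): name is "scene" or "top" or "wrist"; returns a dict with "image" (400x640x3 uint8, red, green, blue), "fx", "fy", "cx", "cy" (pixels), "R" (3x3) and "t" (3): a world point X has camera coordinates R X + t. Camera axes: x right, y down, z forward; pixel columns grow to the right and rows downward; lengths in m; the calibration is good to about 2 mm. A picture is of the moment at which its call begins. There is no depth.
- ticket.hand_in(): hands the job in; it is judged then, once.
The state is a dict: "clock": time; "q": joint angles; "dq": joint speeds; "effort": joint torques, N m; "tool_pos": TCP position; "tcp_rot": TCP orientation; "force": force on the tool from outside, world axes, zero at the start; "wrist_torque": the same for the moment, N m; "finger_gap": opening from 0.0 (shut) to 1.0 (fully open); "grasp_force": force on a finger pad.
Only numpy, scipy, OpenCV 4.12 (cv2) and the standard library are available. Lean on these libraries where they do the work, as an engineer would, in place of code of your own. Each camera call takes 0.05 s, during which the arm holds its last target. There are 200 camera calls.

## Working session

There is one attempt and no reset: what is moved stays moved. The work goes in short steps, Python scripts to look and compute and a shell command to move; the robot and the scene stay as the last step left them, time stands still between calls to the robot, and variables do not carry over. Pictures are saved under pics/ and viewed, at most 10 in all, crops included, and the job is handed in when it is done.

```bash
mkdir -p pics; ls; python3 - <<'E'
from station import monitor, imaging, arm
import cv2, numpy as np
print(monitor.read_state())
for n in("scene","top"):
    c=imaging.camera(n); cv2.imwrite(f"pics/{n}0.png",c["image"][:,:,::-1])
    np.savez(f"{n}0.npz",**c); print(n,c["fx"],c["R"],c["t"])
E
```

```text
pics
{'clock': 0.0, 'q': array([ 1.1052305 ,  0.62931007,  0.03846724,  1.51837371, -0.0269643 ,
        0.9963053 , -0.0200176 ]), 'dq': array([-3.81224952e-04, -4.69732062e-04,  2.20868532e-04, -1.24234192e-03,
       -4.69293889e-05,  1.15124986e-03, -1.53478001e-03]), 'effort': array([ 1.87938954e-04, -5.49698853e+01,  1.14377473e+00, -1.86624473e+01,
       -5.21927595e-02,  2.38766178e-02,  1.33637741e-04]), 'tool_pos': array([ 0.25274053, -0.59816884,  0.22957611]), 'tcp_rot': array([-3.13971591e+00,  6.79266828e-05,  3.99747133e-01]), 'force': array([-0.04971353, -0.38480613,  0.48410506]), 'wrist_torque': array([-0.03356652, -0.01027136,  0.0035667 ]), 'grasp_force': 0.0, 'finger_gap': 1.0024860297978484}
scene 456.98906351989126 [[ 0.1851029   0.98264151 -0.01235259]
 [ 0.67102369 -0.13556591 -0.72893696]
 [-0.7179583   0.12663946 -0.68446937]] [-0.15402386 -0.32690159  1.5924418 ]
top 497.6046166644482 [[-0.01529579 -0.99987045  0.00501263]
 [-0.99364668  0.01464116 -0.11158816]
 [ 0.11150032 -0.00668761 -0.9937419 ]] [0.06600842 0.55507673 1.29999407]
```

View pics/scene0.png

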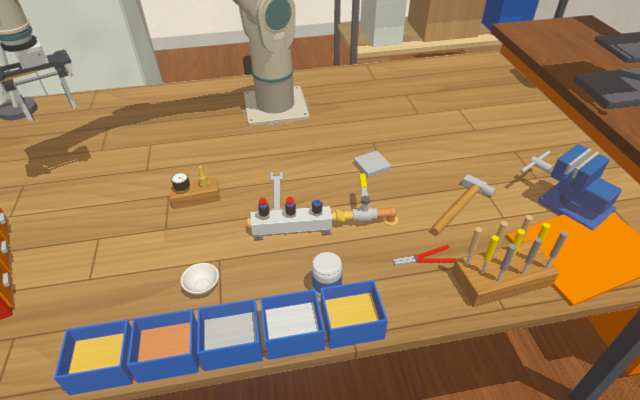

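View pics/top0.png

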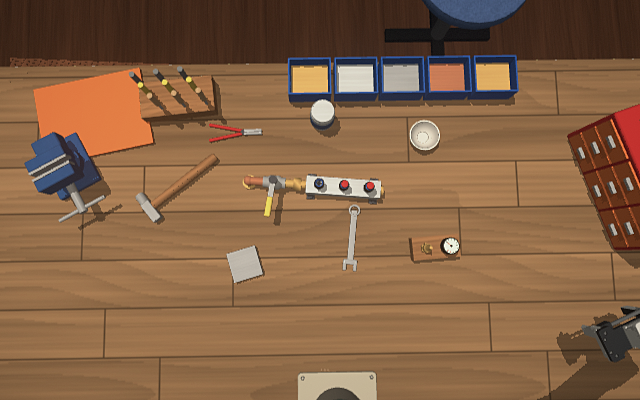

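The scene picture shows the gauge at (180,181) and the open outlet at (317,207). In the top picture the gauge is at (451,245), the open outlet at (319,184), the red plugs at (344,185) and (370,187), the valve at (272,181) and the lever grip at (268,206). I'll enlarge these for better pixel positions.

```bash
python3 - <<'E'
import cv2, numpy as np
t=cv2.imread("pics/top0.png"); s=cv2.imread("pics/scene0.png")
a=cv2.resize(t[165:225,240:400],None,fx=5,fy=5,interpolation=cv2.INTER_CUBIC)
b=cv2.resize(t[225:270,400:480],None,fx=5,fy=5,interpolation=cv2.INTER_CUBIC)
c=cv2.resize(s[160:210,160:230],None,fx=5,fy=5,interpolation=cv2.INTER_CUBIC)
o=np.zeros((560,800,3),np.uint8); o[:300]=a; o[300:525,:400]=b; o[300:550,410:760]=c
cv2.imwrite("pics/crop1.png",o)
E
```

```text
(no output)
```

View pics/crop1.png

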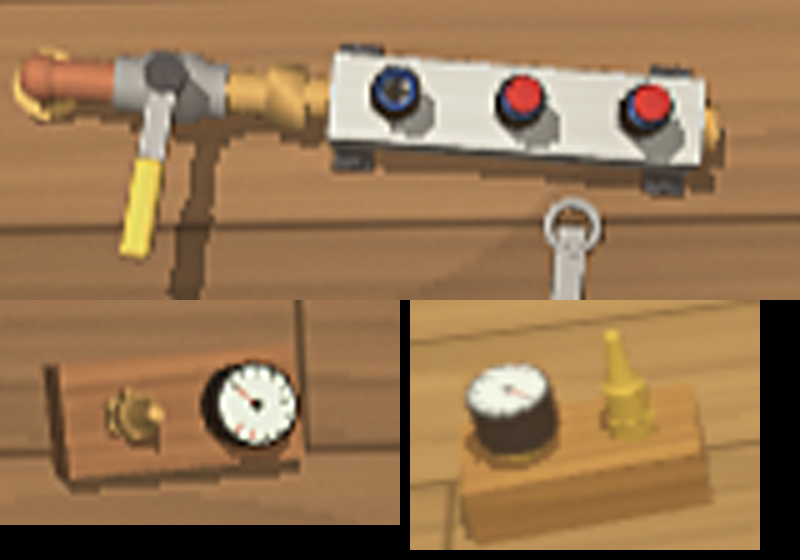

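```bash
cat > h.py <<'E'
import numpy as np
def ray(c,uv,z):
    d=np.array([(uv[0]-c["cx"])/c["fx"],(uv[1]-c["cy"])/c["fy"],1]); R=c["R"]
    o=-R.T@c["t"]; w=R.T@d; return o+w*(z-o[2])/w[2]
def proj(c,X):
    p=c["R"]@X+c["t"]; return np.array([c["fx"]*p[0]/p[2]+c["cx"],c["fy"]*p[1]/p[2]+c["cy"]])
E
python3 - <<'E'
from h import *
T=np.load("top0.npz");S=np.load("scene0.npz")
o=.4
for n,uv,z in [("dial",(451.3,245.9),.078),("mouth",(319.3,182.9),.085),("plugm",(345,184.2),.103),("plugr",(370.4,185.6),.103),("pivot",(273.4,179.6),.085),("grip",(268.2,206.6),.085),
 ("standTL",(412.4,238.6),.038),("standTR",(459.6,234),.038),("standBL",(413.6,260.6),.038),("standBR",(459.6,257.5),.038)]:
    X=ray(T,np.array(uv)-o,z); print(n,X.round(4),proj(S,X).round(1))
for z in(.075,.085,.095): print(z,ray(T,(318.9,182.5),z).round(4))
print(ray(S,(160+510/5-.4,160+90/5-.4),.078))
E
```

```text
dial [ 0.4237 -0.2966  0.078 ] [178.9 177. ]
mouth [0.5902 0.0382 0.085 ] [315.9 200.4]
plugm [ 0.5833 -0.0266  0.103 ] [288.8 196.7]
plugr [ 0.5788 -0.091   0.103 ] [261.9 199. ]
pivot [0.6005 0.1562 0.085 ] [363.9 196.7]
grip [0.5308 0.17   0.085 ] [362.2 177.9]
standTL [ 0.4449 -0.2061  0.038 ] [216.5 189.1]
standTR [ 0.4551 -0.3314  0.038 ] [168.3 198. ]
standBL [ 0.3873 -0.207   0.038 ] [215.7 175.4]
standBR [ 0.3935 -0.3284  0.038 ] [170.6 182.6]
0.075 [0.5916 0.0379 0.075 ]
0.085 [0.5902 0.0382 0.085 ]
0.095 [0.5887 0.0384 0.095 ]
[ 0.46955596 -0.08391227  0.078     ]
```

```bash
cat >> h.py <<'E'
from scipy.spatial.transform import Rotation as Ro
def go(target, yaw_deg=None):
    "print tool-frame shift (mm) and turn (deg) from measured pose to target, tool straight down"
    from station import monitor
    s=monitor.read_state(); R=Ro.from_euler("xyz",s["tcp_rot"])
    print("clock",round(s["clock"],2),"tcp",s["tool_pos"].round(4),"rpy",np.degrees(s["tcp_rot"]).round(2),"F",s["force"].round(1),"gap",round(94*s["finger_gap"],1),"q",s["q"].round(2))
    print("shift",(1e3*R.inv().apply(np.array(target)-s["tool_pos"])).round(1))
    if yaw_deg is not None: print("turn",np.degrees((R.inv()*Ro.from_euler("xyz",[180,0,yaw_deg],degrees=True)).as_rotvec()).round(2))
E
python3 -m pendant '{"delta_pos":[[27.5,-21.2,3],[27.5,-21.2,3],[27.5,-21.2,3],[27.5,-21.2,3],[27.5,-21.2,3],[27.5,-21.2,3],[27.5,-21.2,3],[27.5,-21.2,3]],"rotation":[[0,0,0],[0,0,0],[0,0,0],[0,0,0],[0,0,0],[0,0,0],[0,0,0],[0,0,0]],"claw":[94,94,94,94,94,94,94,94]}'
python3 -m pendant '{"delta_pos":[[27.5,-21.2,3],[27.5,-21.2,3],[0,0,0],[0,0,0],[0,0,0],[0,0,0],[0,0,0],[0,0,0]],"rotation":[[0,0,0],[0,0,0],[0,0,-7.1],[0,0,-7.1],[0,0,-7.1],[0,0,-7.1],[0,0,-7.1],[0,0,-7.1]],"claw":[94,94,94,94,94,94,94,94]}'
python3 -m pendant '{"delta_pos":[[0,0,0],[0,0,0],[0,0,0],[0,0,0],[0,0,0],[0,0,0]],"rotation":[[0,0,-7.1],[0,0,-7.1],[0,0,-7.1],[0,0,-7.1],[0,0,0],[0,0,0]],"claw":[94,94,94,94,94,94]}'
python3 - <<'E'
from h import *; from station import imaging
import cv2
go([.4237,-.2966,.2],93.8)
c=imaging.camera("wrist"); np.savez("w1.npz",**c); cv2.imwrite("pics/w1.png",c["image"][:,:,::-1])
print(proj(c,np.array([.4237,-.2966,.078])), -c["R"].T@c["t"])
E
```

```text
clock: 0.77
tool_pos: [0.39, -0.3552, 0.2061]
tcp_rot: [-3.141, 0.0, 0.4]
force: [0.2, -0.8, -0.0]
finger_gap: 1.001
grasp_force: 0.0
clock: 1.43
tool_pos: [0.4237, -0.2962, 0.2002]
tcp_rot: [-3.141, -0.0, 1.15]
force: [-0.7, -1.0, -1.0]
finger_gap: 1.003
grasp_force: 0.0
clock: 1.93
tool_pos: [0.4236, -0.2964, 0.2002]
tcp_rot: [-3.141, -0.001, 1.635]
force: [-0.6, -0.0, -0.1]
finger_gap: 0.999
grasp_force: 0.0
clock 1.93 tcp [ 0.4236 -0.2964  0.2002] rpy [-1.7999e+02 -4.0000e-02  9.3690e+01] F [-0.6 -0.  -0.1] gap 93.9 q [ 0.78  0.49 -0.32  1.91  0.22  0.77  0.4 ]
shift [-0.2  0.1  0.2]
turn [-0.01 -0.04 -0.11]
[310.79371795 200.46675515] [ 0.41929332 -0.21922613  0.35322921]
```

View pics/w1.png

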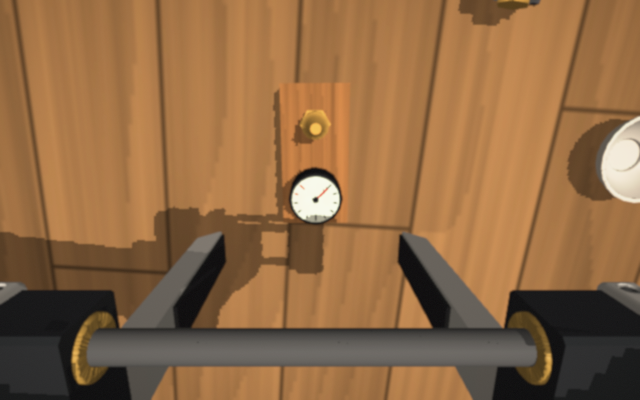

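The wrist picture shows the dial centre at (315.5,198.5), the nozzle at (315,128), and the stand square to the picture. The fingers straddle it.

```bash
python3 - <<'E'
from h import *
import cv2
c=np.load("w1.npz"); g=c["image"]
print(c["fx"],c["R"].round(3))
m=(g[150:240,270:360].min(2)>170).astype(np.uint8)
n,l,s,ce=cv2.connectedComponentsWithStats(m); k=1+s[1:,4].argmax(); print(s[k],ce[k]+[270,150])
x,y,w,h=s[k][:4]; uv=np.array([270+x+w/2-.5,150+y+h/2-.5]); print(uv,ray(c,uv,.078))
E
```

```text
355.71964459949066 [[ 0.998  0.064 -0.   ]
 [ 0.061 -0.962  0.265]
 [ 0.017 -0.265 -0.964]]
[  22   27   47   42 1480] [314.95945946 197.55      ]
[315.  197.5] [ 0.42691006 -0.29391827  0.078     ]
```

```bash

python3 -m pendant '{"delta_pos":[[1.5,2.3,30],[0,0,35],[0,0,35],[0,0,20],[0,0,10],[0,0,0]],"rotation":[[0,0,0],[0,0,0],[0,0,0],[0,0,0],[0,0,0],[0,0,0]],"claw":[94,94,94,94,94,94]}'
python3 -m pendant '{"delta_pos":[[0,0,0],[0,0,0],[0,0,0],[0,0,0],[0,0,0],[0,0,0],[0,0,0],[0,0,0]],"rotation":[[0,0,0],[0,0,0],[0,0,0],[0,0,0],[0,0,0],[0,0,0],[0,0,0],[0,0,0]],"claw":[70,60,50,40,40,40,40,40]}' 8
python3 -m pendant '{"delta_pos":[[0,0,0],[0,0,0],[0,0,0],[0,0,0],[0,0,0],[0,0,0]],"rotation":[[0,0,0],[0,0,0],[0,0,0],[0,0,0],[0,0,0],[0,0,0]],"claw":[40,40,40,40,40,40]}' 8
python3 - <<'E'
from h import *; from station import imaging
import cv2
go([.4258,-.2948,.07])
c=imaging.camera("wrist"); np.savez("w2.npz",**c); cv2.imwrite("pics/w2.png",c["image"][:,:,::-1])
E
```

```text
clock: 2.48
tool_pos: [0.425, -0.294, 0.0686]
tcp_rot: [-3.138, -0.002, 1.638]
force: [0.3, 0.3, -0.1]
finger_gap: 0.998
grasp_force: 0.0
clock: 3.15
tool_pos: [0.4262, -0.2949, 0.0707]
tcp_rot: [3.141, 0.0, 1.639]
force: [1.8, 0.2, 0.9]
finger_gap: 0.466
grasp_force: 0.9
clock: 3.65
tool_pos: [0.4262, -0.2949, 0.0706]
tcp_rot: [3.141, 0.0, 1.639]
force: [-1.6, 0.6, 4.5]
finger_gap: 0.465
grasp_force: 8.0
clock 3.65 tcp [ 0.4262 -0.2949  0.0706] rpy [1.7998e+02 1.0000e-02 9.3910e+01] F [-1.6  0.6  4.5] gap 43.7 q [ 0.7   0.7  -0.22  2.01  0.32  0.47  0.31]
shift [ 0.1 -0.4  0.6]
```

View pics/w2.png

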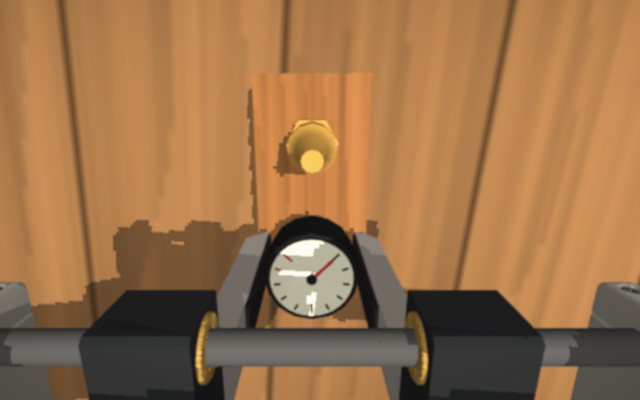

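The wrist picture shows the case centred between the pads, with the dial centre near (312,279). I'll measure the gauge's offset to the TCP, firm up the grip and lift.

```bash
python3 - <<'E'
from h import *
c=np.load("w2.npz")
print(ray(c,(312,279.5),.078), proj(c,np.array([.4262,-.2949,.078])))
E
python3 -m pendant '{"delta_pos":[[0,0,0],[0,0,0],[0,0,0],[0,0,-5],[0,0,-10],[0,0,-25],[0,0,-40],[0,0,-30]],"rotation":[[0,0,0],[0,0,0],[0,0,0],[0,0,0],[0,0,0],[0,0,0],[0,0,0],[0,0,0]],"claw":[40,40,40,40,40,40,40,40]}' 30
python3 -m pendant '{"delta_pos":[[0,0,0],[0,0,0],[0,0,0]],"rotation":[[0,0,0],[0,0,0],[0,0,0]],"claw":[40,40,40]}'
python3 - <<'E'
from h import *
go([.5750,.0380,.23])
E
```

```text
[ 0.42717987 -0.2956604   0.078     ] [309.95365902 277.85408795]
clock: 4.37
tool_pos: [0.4257, -0.2944, 0.1825]
tcp_rot: [-3.141, -0.001, 1.639]
force: [0.6, -1.3, -1.1]
finger_gap: 0.462
grasp_force: 30.0
clock: 4.62
tool_pos: [0.425, -0.2945, 0.18]
tcp_rot: [-3.14, -0.001, 1.639]
force: [-0.5, 0.5, -2.1]
finger_gap: 0.463
grasp_force: 30.0
clock 4.62 tcp [ 0.425  -0.2945  0.18  ] rpy [-1.7992e+02 -4.0000e-02  9.3890e+01] F [-0.5  0.5 -2.1] gap 43.5 q [ 0.77  0.52 -0.32  1.93  0.24  0.72  0.38]
shift [321.6 172.1 -50. ]
```

```bash

python3 -m pendant '{"delta_pos":[[0,0,-25],[0,0,-25],[28,19,0],[28,19,0],[28,19,0],[28,19,0],[28,19,0],[28,19,0]],"rotation":[[0,0,0],[0,0,0],[0,0,0],[0,0,0],[0,0,0],[0,0,0],[0,0,0],[0,0,0]],"claw":[40,40,40,40,40,40,40,40]}'
python3 -m pendant '{"delta_pos":[[28,19,0],[28,19,0],[28,19,0],[0,0,0],[0,0,0],[0,0,0]],"rotation":[[0,0,0],[0,0,0],[0,0,0],[0,0,0],[0,0,0],[0,0,0]],"claw":[40,40,40,40,40,40]}'
python3 - <<'E'
from h import *; from station import imaging
import cv2
go([.5892,-.03,.23],93.9)
c=imaging.camera("wrist"); np.savez("w3.npz",**c); cv2.imwrite("pics/w3.png",c["image"][:,:,::-1])
print(proj(c,np.array([.5900,.038,.085])))
print(proj(c,np.array([.6005,.156,.085])))
E
```

```text
clock: 5.28
tool_pos: [0.5274, -0.1178, 0.2284]
tcp_rot: [-3.137, -0.001, 1.639]
force: [1.2, -0.7, -1.0]
finger_gap: 0.464
grasp_force: 30.0
clock: 5.78
tool_pos: [0.578, -0.0322, 0.2285]
tcp_rot: [-3.137, 0.0, 1.639]
force: [-0.0, -0.4, -0.8]
finger_gap: 0.462
grasp_force: 30.0
clock 5.78 tcp [ 0.578  -0.0322  0.2285] rpy [-1.7975e+02  3.0000e-02  9.3930e+01] F [-0.  -0.4 -0.8] gap 43.4 q [ 0.23  0.55 -0.35  1.71  0.22  0.92 -0.14]
shift [ 1.5 11.3 -1.5]
turn [-0.25  0.03  0.03]
[331.97983084 110.66505019]
[360.10062953 -56.31931568]
```

View pics/w3.png

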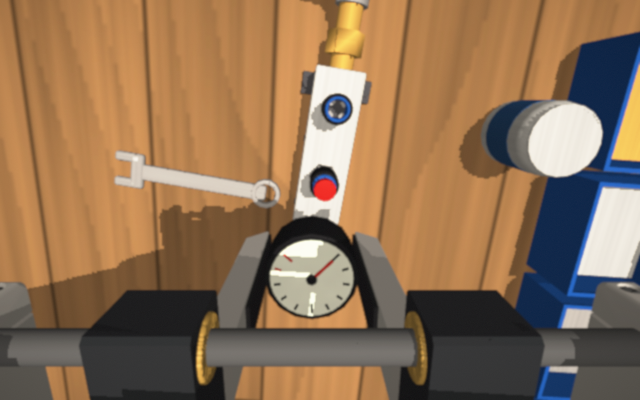

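The wrist picture shows the open blue collar at (337,109), the middle red plug at (324,187), and the gauge still held squarely at (312,279).

```bash
python3 - <<'E'
from h import *
import cv2
from scipy.optimize import least_squares
def blue(g,b):
    r=g[b[1]:b[3],b[0]:b[2]].astype(int); m=((r[...,2]>r[...,0]+35)&(r[...,2]>70)).astype(np.uint8)
    p=cv2.findNonZero(m); (cx,cy),rad=cv2.minEnclosingCircle(p); return np.array([cx+b[0],cy+b[1]]),rad,m.sum()
W=np.load("w3.npz");T=np.load("top0.npz");S=np.load("scene0.npz")
obs=[]
for n,c,b in(("w",W,(315,85,360,130)),("t",T,(308,172,330,196)),("s",S,(305,195,330,220))):
    r=blue(c["image"],b); print(n,r); obs.append((c,r[0]))
f=lambda X,o:np.concatenate([proj(c,X)-u for c,u in o])
for o in (obs,obs[:2]):
    r=least_squares(f,[.59,.038,.085],args=(o,)); print(r.x.round(4),r.fun.round(2))
for z in(.075,.085,.095): print(z,ray(W,obs[0][1],z).round(4),ray(T,obs[1][1],z).round(4))
z=.2285-.0066+.014; print("dial in wrist",ray(W,(312,279.5),z).round(4),"tcp .578 -.0322")
E
```

```text
w (array([337.33749962, 108.94375038]), 13.757990837097168, np.uint64(329))
t (array([319. , 182.5]), 4.031229019165039, np.uint64(27))
s (array([316.5, 202.5]), 3.8079864978790283, np.uint64(46))
[0.5941 0.0394 0.0809] [-0.47  0.22 -0.62 -1.29  0.23  0.12]
[0.5978 0.0384 0.0322] [-0.02  0.22 -0.65 -0.01]
0.075 [0.5949 0.0395 0.075 ] [0.5916 0.0377 0.075 ]
0.085 [0.5942 0.0396 0.085 ] [0.5902 0.0379 0.085 ]
0.095 [0.5935 0.0398 0.095 ] [0.5887 0.0381 0.095 ]
dial in wrist [ 0.579  -0.033   0.2359] tcp .578 -.0322
```

```bash

python3 -m pendant '{"delta_pos":[[23.4,6.7,0],[23.4,6.7,0],[23.4,6.7,0],[0,0,0],[0,0,25],[0,0,25],[0,0,10],[0,0,0]],"rotation":[[-0.25,0,0],[0,0,0],[0,0,0],[0,0,0],[0,0,0],[0,0,0],[0,0,0],[0,0,0]],"claw":[40,40,40,40,40,40,40,40]}'
python3 -m pendant '{"delta_pos":[[0,0,0],[0,0,0]],"rotation":[[0,0,0],[0,0,0]],"claw":[40,40]}'
python3 - <<'E'
from h import *; from station import imaging
import cv2
go([.5932,.0392,.165],93.9)
s=imaging.camera("scene")["image"][150:240,260:360]; t=imaging.camera("top")["image"][140:230,270:370]
s,t=[cv2.resize(i[:,:,::-1],(400,360),interpolation=cv2.INTER_CUBIC) for i in(s,t)]
cv2.imwrite("pics/c2.png",np.hstack([s,t]))
E
```

```text
clock: 6.5
tool_pos: [0.5925, 0.0375, 0.1677]
tcp_rot: [-3.139, 0.001, 1.637]
force: [0.5, -0.3, -1.2]
finger_gap: 0.462
grasp_force: 30.0
clock: 6.67
tool_pos: [0.5958, 0.0392, 0.1716]
tcp_rot: [3.135, -0.0, 1.638]
force: [0.1, 0.4, -1.3]
finger_gap: 0.466
grasp_force: 30.0
clock 6.67 tcp [0.5958 0.0392 0.1716] rpy [179.65  -0.    93.85] F [ 0.1  0.4 -1.3] gap 43.8 q [ 0.09  0.63 -0.32  1.73  0.26  0.81 -0.29]
shift [ 0.2 -2.6  6.6]
turn [ 0.35 -0.   -0.05]
```

View pics/c2.png

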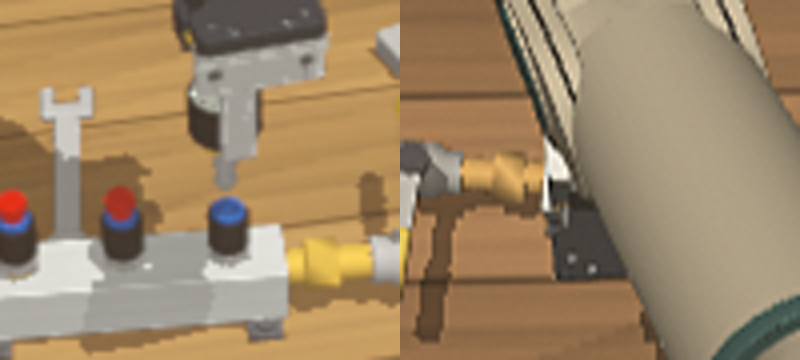

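The scene crop shows the stem tip at (226,187), straight over the blue collar at (228,210). The arm looks like it is still settling, so I'll wait and fine-adjust.

```bash

python3 -m pendant '{"delta_pos":[[0,0,0],[0,0,0],[0,0,0],[0,0,0]],"rotation":[[0,0,0],[0,0,0],[0,0,0],[0,0,0]],"claw":[40,40,40,40]}'
python3 - <<'E'
from h import *
go([.5932,.0392,.160],93.9)
E
```

```text
clock: 7.1
tool_pos: [0.5951, 0.0397, 0.1709]
tcp_rot: [3.137, 0.0, 1.639]
force: [-0.8, -0.5, -1.7]
finger_gap: 0.463
grasp_force: 30.0
clock 7.1 tcp [0.5951 0.0397 0.1709] rpy [179.72   0.    93.91] F [-0.8 -0.5 -1.7] gap 43.6 q [ 0.09  0.64 -0.32  1.73  0.26  0.81 -0.29]
shift [-0.4 -2.  10.8]
turn [0.28 0.   0.01]
```

```bash

python3 -m pendant '{"delta_pos":[[-0.4,-2,4],[0,0,4],[0,0,3],[0,0,0],[0,0,0],[0,0,0]],"rotation":[[0.28,0,0],[0,0,0],[0,0,0],[0,0,0],[0,0,0],[0,0,0]],"claw":[40,40,40,40,40,40]}'
python3 - <<'E'
from h import *
go([.5932,.0392,.150],93.9)
E
```

```text
clock: 7.6
tool_pos: [0.5931, 0.0392, 0.1595]
tcp_rot: [-3.141, -0.0, 1.639]
force: [-0.5, -0.7, -1.8]
finger_gap: 0.464
grasp_force: 30.0
clock 7.6 tcp [0.5931 0.0392 0.1595] rpy [-179.97   -0.     93.91] F [-0.5 -0.7 -1.8] gap 43.6 q [ 0.09  0.65 -0.32  1.74  0.27  0.79 -0.29]
shift [-0.1  0.1  9.5]
turn [-0.03 -0.    0.01]
```

Now feel the way down with small steps.

```bash

for i in 1 2 3 4 ; do python3 -m pendant '{"delta_pos":[[0,0,1.5],[0,0,1.5],[0,0,0]],"rotation":[[0,0,0],[0,0,0],[0,0,0]],"claw":[40,40,40]}' | grep -E "pos|force: \["; done
```

```text
tool_pos: [0.5929, 0.0391, 0.1563]
force: [0.3, -0.8, -1.8]
tool_pos: [0.5928, 0.0391, 0.1532]
force: [-0.5, 0.5, -1.2]
tool_pos: [0.5928, 0.0391, 0.1502]
force: [-0.7, 0.2, -1.4]
tool_pos: [0.593, 0.0392, 0.1473]
force: [0.7, 0.0, -1.2]
```

```bash

for i in 1 2 3 ; do python3 -m pendant '{"delta_pos":[[0,0,1.5],[0,0,1.5],[0,0,0]],"rotation":[[0,0,0],[0,0,0],[0,0,0]],"claw":[40,40,40]}' | grep -E "pos|rot|force: \["; done
```

```text
tool_pos: [0.5932, 0.0395, 0.1444]
tcp_rot: [-3.142, -0.0, 1.639]
force: [1.9, 0.4, -2.2]
tool_pos: [0.5932, 0.0395, 0.1414]
tcp_rot: [-3.142, -0.0, 1.639]
force: [-0.2, 2.0, -2.2]
tool_pos: [0.5932, 0.0395, 0.1384]
tcp_rot: [-3.142, -0.0, 1.639]
force: [0.4, 1.6, -3.0]
```

```bash

for i in 1 2 3 ; do python3 -m pendant '{"delta_pos":[[0,0,1],[0,0,1],[0,0,0]],"rotation":[[0,0,0],[0,0,0],[0,0,0]],"claw":[40,40,40]}' | grep -E "pos|force: \["; done
```

```text
tool_pos: [0.5933, 0.0395, 0.1367]
force: [0.8, 0.9, 0.1]
tool_pos: [0.5934, 0.0394, 0.1349]
force: [1.8, 2.3, 3.2]
tool_pos: [0.5936, 0.0394, 0.1332]
force: [1.2, 2.2, 5.5]
```

```bash

for i in 1 2 3 4 ; do python3 -m pendant '{"delta_pos":[[0,0,1],[0,0,0]],"rotation":[[0,0,0],[0,0,0]],"claw":[40,40]}' | grep -E "pos|force: \["; done
```

```text
tool_pos: [0.5933, 0.0393, 0.1316]
force: [1.8, 2.3, -0.0]
tool_pos: [0.5933, 0.0393, 0.1305]
force: [1.7, 2.2, 1.4]
tool_pos: [0.5933, 0.0394, 0.1295]
force: [2.2, 2.1, 2.5]
tool_pos: [0.5933, 0.0394, 0.1285]
force: [1.6, 2.9, 2.3]
```

```bash

for i in 1 2 3 ; do python3 -m pendant '{"delta_pos":[[0,0,1],[0,0,0]],"rotation":[[0,0,0],[0,0,0]],"claw":[40,40]}' | grep -E "pos|force: \["; done
```

```text
tool_pos: [0.5932, 0.0394, 0.1275]
force: [2.4, 2.8, 2.2]
tool_pos: [0.5932, 0.0394, 0.1264]
force: [2.0, 2.7, 1.7]
tool_pos: [0.5932, 0.0395, 0.1253]
force: [3.2, 3.3, 2.0]
```

```bash

for i in 1 2 3 4; do python3 -m pendant '{"delta_pos":[[0,0,0.5],[0,0,0]],"rotation":[[0,0,0],[0,0,0]],"claw":[40,40]}' | grep -E "pos|force: \["; done
```

```text
tool_pos: [0.5932, 0.0395, 0.1249]
force: [2.3, 4.6, -0.0]
tool_pos: [0.5931, 0.0394, 0.1245]
force: [2.2, 3.6, 1.2]
tool_pos: [0.5932, 0.0394, 0.124]
force: [2.6, 3.3, 1.1]
tool_pos: [0.5932, 0.0394, 0.1237]
force: [1.6, 4.5, 2.7]
```

```bash

for i in 1 2 3; do python3 -m pendant '{"delta_pos":[[0,0,0.5],[0,0,0]],"rotation":[[0,0,0],[0,0,0]],"claw":[40,40]}' | grep -E "pos|force: \["; done
```

```text
tool_pos: [0.5932, 0.0394, 0.1237]
force: [0.9, 4.5, 6.0]
tool_pos: [0.5932, 0.0394, 0.1236]
force: [0.0, 3.9, 8.9]
tool_pos: [0.5932, 0.0394, 0.1235]
force: [0.0, 3.5, 12.6]
```

It sits on the hard stop at TCP z 0.1236. Now the tug.

```bash

for i in 1 2 3 4 5; do python3 -m pendant '{"delta_pos":[[0,0,-0.5],[0,0,-0.5]],"rotation":[[0,0,0],[0,0,0]],"claw":[40,40]}' | grep -E "pos|force: \["; done
```

```text
tool_pos: [0.5932, 0.0394, 0.1236]
force: [2.9, 4.2, 2.5]
tool_pos: [0.5932, 0.0393, 0.1237]
force: [3.7, 4.4, -3.8]
tool_pos: [0.5931, 0.0393, 0.124]
force: [4.6, 4.9, -6.5]
tool_pos: [0.5931, 0.0393, 0.1248]
force: [5.1, 3.9, -7.2]
tool_pos: [0.593, 0.0394, 0.1257]
force: [4.6, 4.2, -7.0]
```

```bash

for i in 1 2 3 4; do python3 -m pendant '{"delta_pos":[[0,0,-0.5],[0,0,0]],"rotation":[[0,0,0],[0,0,0]],"claw":[40,40]}' | grep -E "pos|force: \["; done
```

```text
tool_pos: [0.593, 0.0393, 0.1259]
force: [5.8, 4.9, -8.7]
tool_pos: [0.593, 0.0393, 0.1261]
force: [5.3, 4.7, -9.8]
tool_pos: [0.593, 0.0393, 0.1265]
force: [6.0, 4.7, -11.1]
tool_pos: [0.593, 0.0393, 0.127]
force: [5.9, 4.0, -11.5]
```

```bash

for i in 1 2 3 4; do python3 -m pendant '{"delta_pos":[[0,0,-0.5],[0,0,0]],"rotation":[[0,0,0],[0,0,0]],"claw":[40,40]}' | grep -E "pos|force: \["; done
```

```text
tool_pos: [0.5929, 0.0393, 0.1275]
force: [5.9, 4.7, -11.5]
tool_pos: [0.5929, 0.0393, 0.128]
force: [5.2, 5.1, -11.5]
tool_pos: [0.5929, 0.0393, 0.1285]
force: [5.4, 5.1, -11.8]
tool_pos: [0.5929, 0.0393, 0.1286]
force: [7.2, 3.8, -14.2]
```

```bash

for i in 1 2; do python3 -m pendant '{"delta_pos":[[0,0,-0.5],[0,0,0]],"rotation":[[0,0,0],[0,0,0]],"claw":[40,40]}' | grep -E "pos|force: \["; done
```

```text
tool_pos: [0.5928, 0.0392, 0.1287]
force: [7.2, 4.7, -17.2]
tool_pos: [0.5928, 0.0392, 0.1288]
force: [8.2, 5.3, -19.5]
```

The pull builds up at the stop, so the lock is proven. I'll relax, release and rise.

```bash

python3 -m pendant '{"delta_pos":[[0,0,1],[0,0,1],[0,0,0.5],[0,0,0]],"rotation":[[0,0,0],[0,0,0],[0,0,0],[0,0,0]],"claw":[40,40,40,40]}'| grep -E "pos|force: \["
python3 -m pendant '{"delta_pos":[[0,0,0],[0,0,0],[0,0,0],[0,0,0],[0,0,0]],"rotation":[[0,0,0],[0,0,0],[0,0,0],[0,0,0],[0,0,0]],"claw":[50,60,75,90,94]}'| grep -E "pos|force: \[|gap"
python3 -m pendant '{"delta_pos":[[0,0,-10],[0,0,-25],[0,0,-35],[0,0,-35],[0,0,-10],[0,0,0],[0,0,0]],"rotation":[[0,0,0],[0,0,0],[0,0,0],[0,0,0],[0,0,0],[0,0,0],[0,0,0]],"claw":[94,94,94,94,94,94,94]}'
python3 - <<'E'
from h import *; from station import imaging
import cv2
go([.53,.12,.24],93.9)
c=imaging.camera("wrist"); np.savez("w4.npz",**c); cv2.imwrite("pics/w4.png",c["image"][:,:,::-1])
E
```

```text
tool_pos: [0.5929, 0.0393, 0.1284]
force: [4.1, 5.4, -4.5]
tool_pos: [0.5924, 0.0383, 0.1293]
force: [0.1, 0.3, -0.0]
finger_gap: 0.78
clock: 16.27
tool_pos: [0.5929, 0.0389, 0.245]
tcp_rot: [3.141, 0.0, 1.639]
force: [0.1, 0.0, -0.5]
finger_gap: 1.0
grasp_force: 0.0
clock 16.27 tcp [0.5929 0.0389 0.245 ] rpy [1.7999e+02 3.0000e-02 9.3890e+01] F [ 0.1  0.  -0.5] gap 94.0 q [ 0.11  0.55 -0.35  1.66  0.22  0.98 -0.25]
shift [ 85.2 -57.3   4.9]
turn [ 0.01  0.03 -0.01]
```

View pics/w4.png

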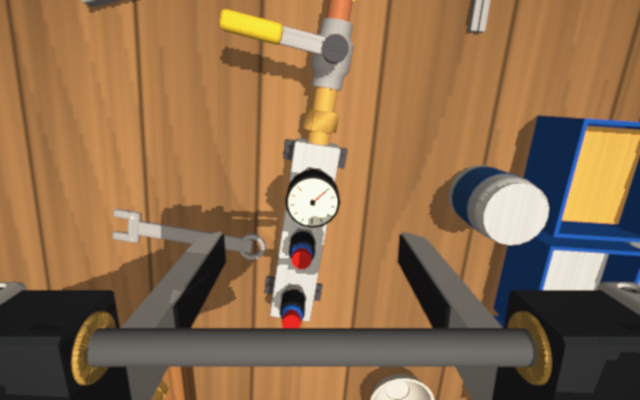

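The wrist picture shows the gauge upright in the outlet at (314,198). The lever pivot is at (336,48) and the yellow grip at (250,26). Next I'll work out the pushing arc.

```bash
python3 - <<'E'
from h import *
from station import monitor
c=np.load("w4.npz")
b=np.array([.9e-3,-.4e-3,0])
for n,uv,z in(("gauge",(313.5,202),.133),("pivot",(336,47.5),.09),("grip",(250,26),.085)): print(n,(ray(c,uv,z)-b).round(4))
P=ray(c,(336,47.5),.09)-b; P=(P[:2]+np.array([.6037,.1587]))/2; G=(ray(c,(250,26),.085)-b)[:2]
a0=np.arctan2(*(G-P)[::-1]); print(P,np.degrees(a0),np.linalg.norm(G-P))
s=monitor.read_state(); R=Ro.from_euler("xyz",s["tcp_rot"]); p=s["tool_pos"].copy()
def w(th,d,z):
    a=np.pi+np.radians(-5)-np.radians(th); u=np.array([np.cos(a),np.sin(a)]); n=np.array([-u[1],u[0]])
    return np.array([*(P+.071*u+n*d),z])
wp=[("hover",w(0,.030,.245)),("down",w(0,.030,.087))]+[(t,w(t,.019,.087)) for t in range(0,106,15)]
for n,x in wp:
    print(n,x.round(4),(1e3*R.inv().apply(x-p)).round(1)); p=x
E
```

```text
gauge [0.5942 0.0409 0.133 ]
pivot [0.6045 0.1587 0.09  ]
grip [0.5343 0.1707 0.085 ]
[0.60409687 0.15867649] 170.22698347883875 0.0707823573245155
hover [0.5308 0.135  0.245 ] [100.2 -54.8  -1.2]
down [0.5308 0.135  0.087 ] [1.00e-01 4.00e-01 1.58e+02]
0 [0.5317 0.1459 0.087 ] [10.9  1.7 -0. ]
15 [0.5309 0.1651 0.087 ] [19.2  0.5 -0. ]
30 [0.535  0.1838 0.087 ] [18.4  5.4 -0. ]
45 [0.5439 0.2009 0.087 ] [16.4 10.  -0. ]
60 [0.5569 0.215  0.087 ] [13.2 13.9 -0. ]
75 [0.5731 0.2253 0.087 ] [ 9.2 16.8 -0. ]
90 [0.5914 0.2311 0.087 ] [ 4.5 18.7 -0. ]
105 [0.6105 0.2319 0.087 ] [-0.5 19.2 -0. ]
```

```bash

python3 -m pendant '{"delta_pos":[[33.4,-18.3,0],[33.4,-18.3,0],[33.4,-18.3,0],[0,0,20],[0,0,0],[0,0,0],[0,0,0],[0,0,0]],"rotation":[[0,0,0],[0,0,0],[0,0,0],[0,0,0],[0,0,0],[0,0,0],[0,0,0],[0,0,0]],"claw":[60,30,0,0,0,0,0,0]}' 20
python3 -m pendant '{"delta_pos":[[0,0,30],[0,0,35],[0,0,35],[0,0,25],[0,0,13],[0,0,0],[0,0,0]],"rotation":[[0,0,0],[0,0,0],[0,0,0],[0,0,0],[0,0,0],[0,0,0],[0,0,0]],"claw":[0,0,0,0,0,0,0]}'
python3 - <<'E'
from h import *
go([.5317,.1459,.087],93.9)
E
```

```text
clock: 16.98
tool_pos: [0.5323, 0.134, 0.2245]
tcp_rot: [-3.141, 0.001, 1.636]
force: [0.2, 0.5, 0.2]
finger_gap: 0.47
grasp_force: 0.0
clock: 17.57
tool_pos: [0.5318, 0.1346, 0.0864]
tcp_rot: [-3.14, 0.0, 1.637]
force: [0.7, 0.4, 0.7]
finger_gap: 0.009
grasp_force: 0.0
clock 17.57 tcp [0.5318 0.1346 0.0864] rpy [-1.7994e+02  2.0000e-02  9.3820e+01] F [0.7 0.4 0.7] gap 0.8 q [-0.12  0.7  -0.27  1.92  0.33  0.57 -0.55]
shift [11.3  0.6 -0.6]
turn [-0.06  0.02 -0.08]
```

```bash

python3 -m pendant '{"delta_pos":[[6,0.4,0],[6,0.4,0],[6.4,0.2,0],[6.4,0.2,0],[6.4,0.1,0]],"rotation":[[0,0,0],[0,0,0],[0,0,0],[0,0,0],[0,0,0]],"claw":[0,0,0,0,0]}'| grep -E "pos|force: \["
python3 -m pendant '{"delta_pos":[[6.1,1.8,0],[6.1,1.8,0],[6.1,1.8,0],[5.5,3.3,0],[5.5,3.3,0],[5.4,3.4,0]],"rotation":[[0,0,0],[0,0,0],[0,0,0],[0,0,0],[0,0,0],[0,0,0]],"claw":[0,0,0,0,0,0]}'| grep -E "pos|force: \["
python3 -m pendant '{"delta_pos":[[4.4,4.6,0],[4.4,4.6,0],[4.4,4.7,0],[3,5.6,0],[3,5.6,0],[3,5.6,0]],"rotation":[[0,0,0],[0,0,0],[0,0,0],[0,0,0],[0,0,0],[0,0,0]],"claw":[0,0,0,0,0,0]}'| grep -E "pos|force: \["
python3 - <<'E'
from h import *
go([.5914,.2311,.087],93.9)
E
```

```text
tool_pos: [0.5318, 0.1654, 0.0875]
force: [2.6, -5.0, 0.3]
tool_pos: [0.5432, 0.2014, 0.0867]
force: [-0.8, -4.3, 0.3]
tool_pos: [0.5728, 0.2271, 0.0863]
force: [-2.1, -2.8, 0.4]
clock 18.98 tcp [0.5728 0.2271 0.0863] rpy [-1.7992e+02 -1.0000e-02  9.3920e+01] F [-2.1 -2.8  0.4] gap 0.6 q [-0.26  0.77 -0.27  1.73  0.3   0.68 -0.62]
shift [ 2.7 18.8 -0.7]
turn [-0.08 -0.01  0.02]
```

Pushing steadily. On to the stop, watching the force.

```bash

python3 -m pendant '{"delta_pos":[[1,5,0],[1,5,0],[0.7,4,0]],"rotation":[[0,0,0],[0,0,0],[0,0,0]],"claw":[0,0,0]}'| grep -E "pos|force: \["
for i in 1 2 3 4 ; do python3 -m pendant '{"delta_pos":[[0,1.5,0],[0,0,0]],"rotation":[[0,0,0],[0,0,0]],"claw":[0,0]}'| grep -E "pos|force: \["; done
```

```text
tool_pos: [0.5865, 0.2304, 0.0864]
force: [-4.2, -2.9, 0.4]
tool_pos: [0.5886, 0.2307, 0.0865]
force: [-2.0, -0.5, -1.3]
tool_pos: [0.5893, 0.2308, 0.0866]
force: [-3.1, -2.1, -0.4]
tool_pos: [0.5894, 0.2309, 0.0865]
force: [-5.6, -0.7, 2.3]
tool_pos: [0.5896, 0.2309, 0.0864]
force: [-8.9, -2.1, 4.1]
```

The force builds, so the lever is at its stop. I'll back off, rise and look.

```bash

python3 -m pendant '{"delta_pos":[[0,-5,0],[0,-12,0],[0,-15,0],[0,0,-20],[0,0,-35],[0,0,-35],[0,0,-35],[0,0,-25]],"rotation":[[0,0,0],[0,0,0],[0,0,0],[0,0,0],[0,0,0],[0,0,0],[0,0,0],[0,0,0]],"claw":[0,0,0,0,0,0,0,0]}'
python3 -m pendant '{"delta_pos":[[-35,-20,0],[-35,-20,0],[-35,-20,0],[-35,-20,0],[-35,-20,0],[0,0,0],[0,0,0],[0,0,0]],"rotation":[[0,0,0],[0,0,0],[0,0,0],[0,0,0],[0,0,0],[0,0,0],[0,0,0],[0,0,0]],"claw":[0,0,0,0,0,0,0,0]}'
python3 - <<'E'
from h import *; from station import imaging
import cv2
c=imaging.camera("wrist")["image"]; s=imaging.camera("scene")["image"][140:250,240:400]
cv2.imwrite("pics/f.png",np.vstack([cv2.resize(c[:200,:,::-1],(640,200)),cv2.resize(s[:,:,::-1],(576,396),interpolation=cv2.INTER_CUBIC)[:, :].copy() if 0 else cv2.resize(s[:,:,::-1],(640,396),interpolation=cv2.INTER_CUBIC)]))
E
```

```text
clock: 20.57
tool_pos: [0.5631, 0.2301, 0.2409]
tcp_rot: [3.134, -0.003, 1.639]
force: [0.4, 0.7, -0.9]
finger_gap: 0.007
grasp_force: 0.0
clock: 21.23
tool_pos: [0.4747, 0.048, 0.2376]
tcp_rot: [3.137, -0.001, 1.639]
force: [-0.3, 0.3, -0.1]
finger_gap: 0.004
grasp_force: 0.0
```

View pics/f.png

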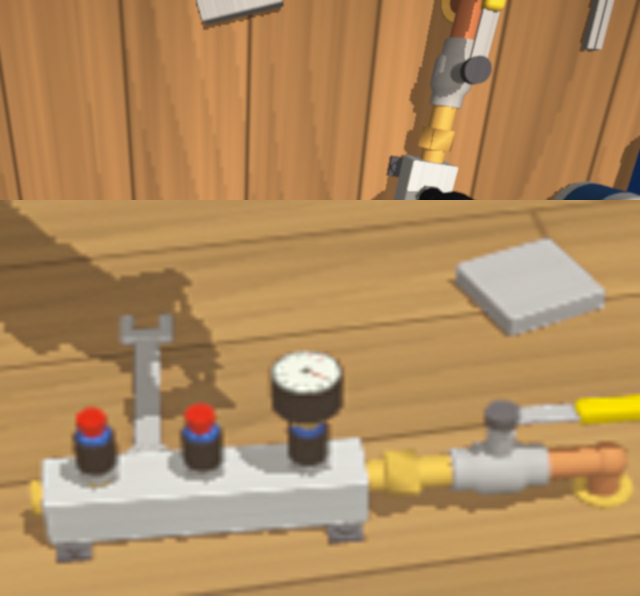

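The picture shows the gauge upright in the outlet at (307,385), with the blue collar showing under it. The lever lies over the pipe, from (502,412) to (610,410). Handing in.

```bash
python3 -c "
from station import ticket; print(ticket.hand_in())"
```

```text
the job is handed in; nothing more can be done
None
```

The gauge is locked in the open outlet, the collar was tugged up to its stop, and the yellow valve lever was pushed to its stop; the job was handed in at about 21 s, but no verdict came back.

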